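# Bring the flux bottle round in a revolving caddy, lock it, set the bottle out

## Robot

A 6-joint arm with a two-finger parallel gripper is mounted at the origin on a cart in front of the work surface, level with it; the furniture and walls round the work are solid. World frame = base frame: x ahead of the robot, y to its left, z up, the work surface at z = 0. Lengths are in m, angles in rad, forces in N, time in s.
With the tool pointing down it reaches from about 0.25 to 0.775 m from the base axis. Payload 4 kg.
Tool frame: the origin (TCP) lies on the centre line of the jaws, within the pads' length; the fingertips stand 8 mm ahead of it and the grasp point (between the pads) lies 11 mm behind it; z points along the fingers, y is the direction in which the jaws open and shut (so a half turn about z gives the same grasp; the last joint's range is limited). The gripper opens to 94 mm and grips with 3 to 60 N. Pads are 16 mm wide; open, the fingers measure 119 mm over their backs; the gripper's body (75 mm by 177 mm) begins 78 mm behind the grasp point.
Start: joints at [-1.446, 0.087, 1.371, -0, 1.684, -0.103], TCP at [0.124, -0.536, 0.214] pointing down, gripper open.
Joint ranges: [-3.1, 3.1], [-0.76, 2.03], [0.27, 2.55], [-1.08, 4.22], [0.17, 2.65], [-2.57, 2.57]. Speed limits (rad/s): [2.79, 2.79, 3.14, 3.14, 3.14, 3.14].

## Interface

Orientations are given as [roll, pitch, yaw] about the fixed x, y, z axes, in that order (R = Rz(yaw) Ry(pitch) Rx(roll)).
In Python, from bench import robot, cams, close_job gives the robot as it stands.
- The arm moves only by the tool arm_command, never from a script. Its argument "plan" is one flat list of numbers, 7 for each row, row after row: the shift along the tool's x, y, z in cm, then the turn, a rotation vector about the tool's x, y, z in degrees, then the closure, from 0 (fully open) to 1 (shut). A call has 1 to 8 rows; each row shifts and turns the commanded pose from where the row before left it, along the tool's axes as they then stand; what a row does not reach is not made up. A row lasts 1/8 s, in which the tool goes at most 62.5 mm and 10.7 degrees, less where a joint would pass 70% of its speed; a pose out of reach is approached as far as the arm can. A call with a gripper value outside its range is refused whole. The fingers move at their own pace and stop on an object; the grip force is fixed at half the most. Time passes only in rows, so rows that do not move let the fingers close. It gives the time, the measured TCP pose, the force and the opening at its end, in the units of the state.
- robot.get_obs(): the state, without advancing time (a new reading comes with each control period).
- cams.snapshot(name): name is "side" or "top" or "wrist"; returns a dict with "pixels" (384x512x3 uint8, red, green, blue), "fov_y" (degrees; the focal length in pixels is half the picture's height over the tangent of half this angle, whatever the lens; pixels are square), "cx", "cy" (the principal point, pixels), "camera_from_world" (4x4, takes a point from world to camera coordinates); the wrist camera has in their place "tool_from_camera" (4x4, takes a point from camera to tool coordinates, whose origin is the TCP and whose axes are the flange's). Camera axes: x right, y up, looking along -z (the intrinsics and any distortion apply to the point x, -y, -z); pixel columns grow to the right and rows downward; lengths in m; the calibration is good to about 2 mm. A picture is of the moment at which its call begins: read the wrist's pose just before it. There is no depth.
- close_job(): hands the job in, once; it reports no verdict.
The state is a dict: "time": time; "joint_positions": joint angles; "qvel": joint speeds; "joint_torque": joint torques, N m; "tool_pos": TCP position; "ee_rot": TCP orientation; "wrist_force": force on the tool from outside, world axes, zero at the start; "wrist_torque": the same for the moment, N m; "width": finger opening in m.
Only numpy, scipy, OpenCV 4.12 (cv2) and the standard library are available. Lean on these libraries where they do the work, as an engineer would, in place of code of your own. Each camera call takes 0.05 s, during which the arm holds its last target.

## Task

The amber dropper bottle in the revolving bench caddy has been turned away from the opening: gently push the turntable round (its upright posts are there for that) until the bottle's compartment faces squarely out of the open front, then push the index bolt fully home so that its tooth locks the turntable there. Then lift the bottle out and stand it upright on the free end of the wooden board, beside the fire brick, and let go; leave the turntable locked, everything else in the caddy in its compartment, and the brick, the tweezers and the torch where they are.

Things in the scene. Friction and masses are not known exactly. Their poses are not given: they have to be found in the camera images.
- caddy_housing: Fixed plywood housing, base 330 x 330 x 12 mm, side and back walls, clear roof (132 to 137 mm above the table). Origin: on the turntable's axis at table height. Its -x points out of the open front; roof and walls run from the axis (local x = 0) to the back, 165 mm. 'Angle a' at the axis: from -x, anticlockwise from above, so radius r is at (-r cos a, -r sin a). The index bolt is at +45 degrees.
- turntable: Turntable, 290 mm diameter, turns without end about the housing's axis; 1.5 kg, stiff bearing (0.15 N m), stays where left. Origin on the axis at table height, frame turns with it. Floor 30 mm above the table. Five compartments, centres at angles 36, 108, 180, 252, 324 degrees from its own -x; 28 mm high dividers between, hub radius 26 mm (64 mm above the table), 10 mm high lip at radius 120 mm.
- finger_post (a point): One of five upright steel finger posts with red caps, outside the lip at the turntable's angles 0, 72, 144, 216, 288 degrees (at the dividers), radius 134 mm: 12 mm diameter, cap 15 mm, from the rim (30 mm) to 96 mm above the table. Point: the post at angle 0, half-way up (63 mm).
- rim_notch (a point): One of five tapered notches in the turntable's rim (radius 145 mm, 18 to 30 mm above the table, 19 mm wide at the rim), at the turntable's angles 9, 81, 153, 225, 297 degrees. With a notch opposite the index bolt, a compartment faces squarely out of the front. Point: the notch at 9 degrees, at the rim.
- index_bolt (a joint): Travel of the brass index bolt towards the axis: 0 drawn back, 0.022 m fully home. About 2 N of friction, stays where left. Its tapered tooth meets the rim at 0.0055 m; within about 5 mm of a notch's centre it enters and centres the turntable, else the rim blocks it and the turntable must be moved a little.
- bolt_knob (a point): Centre of the upright black knob of the index bolt, 18 mm diameter, from 38 to 72 mm above the table; push it level towards the axis. The point's x points to the axis, the way home. 205 mm from the axis when drawn back. The steel guide in front of it (from 190 mm inwards) is 38 mm high.
- flux_bottle_mid (a point): Amber glass dropper bottle with a black cap, 34 mm diameter up to 62 mm, 94 mm high in all, 0.06 kg, loose, standing in a compartment at about 80 mm from the turntable's axis. Point: on its axis 47 mm above its underside; z along its axis.
- cream_pot_mid (a point): White pot in another compartment, 68 mm diameter, 67 mm high. Point: its centre.
- dapping_block_mid (a point): Brass doming cube in another compartment, 42 mm. Point: its centre.
- sanding_block_mid (a point): Sanding block in another compartment, 42 x 72 x 24 mm high. Point: its centre.
- polish_bar_mid (a point): Red and cream bar of polishing compound in another compartment, 32 x 63 x 28 mm high. Point: its centre.
- bench_board: Fixed pale wooden board, 156 (x) x 284 (y) mm, top 20 mm above the table. Origin: centre of its underside. The fire brick lies on its +y half; the half from y = -0.142 to about 0 is the free end, where only the tweezers lie.
- soldering_brick_mid (a point): Scorched white fire brick, 108 (x) x 136 (y) x 30 mm, loose on the board. Point: its centre.
- tweezers_mid (a point): Steel tweezers, 11 x 122 (y) x 8 mm, lying loose on the free end of the board, roughly along it. Point: their centre.
- gas_torch_mid (a point): Black hand torch standing on its foot near the far end of the board, 58 x 68 mm, 195 mm high. Point: on its axis 90 mm above the table.
Mind the look-alikes: they are no part of the job. What is shaped like the part that bears polish_bar_mid but blue is not meant.

How it is judged:
On the way, in this order (a step that is already met when the one before it is completed fails the run):
1. the bottle, still standing in its compartment, has been brought round to the open front (x of flux_bottle_mid in the frame of caddy_housing below -0.05 m and y of flux_bottle_mid in the frame of caddy_housing between -0.035 and 0.035 m and horizontal distance between flux_bottle_mid and turntable below 0.11 m and angle between flux_bottle_mid's own z axis and vertical below 0.2 rad and value of joint index_bolt below 0.012 m), for 0.2 s.
2. with the bottle's compartment at the front, the index bolt is home and the turntable locked (x of flux_bottle_mid in the frame of caddy_housing below -0.05 m and y of flux_bottle_mid in the frame of caddy_housing between -0.035 and 0.035 m and value of joint index_bolt above 0.018 m and angular speed of turntable below 0.1 rad/s), for 0.2 s.
3. the bottle is lifted clear of the caddy while the turntable stays locked (value of joint index_bolt above 0.018 m and height (world z) of flux_bottle_mid above 0.115 m), for 0.1 s.
At the end, for the whole second after the job is handed in: Bolt home (over 18 of 22 mm); bottle released, at rest and upright (0.06 rad) wholly on the free end of the board (centre within 64 mm of its long middle line, under 128 mm from its middle), not on brick or tweezers; the other four things level in their compartments (value of joint index_bolt above 0.018 m and x of flux_bottle_mid in the frame of bench_board between -0.064 and 0.064 m and y of flux_bottle_mid in the frame of bench_board between -0.128 and 0.01 m and height (world z) of flux_bottle_mid between 0.062 and 0.071 m and angle between flux_bottle_mid's own z axis and vertical below 0.06 rad and linear speed of flux_bottle below 0.02 m/s and horizontal distance between each of cream_pot_mid, dapping_block_mid, sanding_block_mid, polish_bar_mid and turntable below 0.11 m and angle between each of cream_pot_mid, dapping_block_mid, sanding_block_mid, polish_bar_mid's own z axis and vertical below 0.15 rad); the robot touches nothing.
It fails at once if the bottle is tipped over (more than 0.6 rad) (angle between flux_bottle_mid's own z axis and vertical above 0.6 rad).
It fails at once if the torch is shifted by more than 20 mm or tipped (distance of gas_torch_mid from where it was at the start of the episode above 0.02 m or angle between gas_torch_mid's own z axis and vertical above 0.2 rad).
It fails at once if the fire brick or the tweezers are shifted by more than 15 mm (distance of any of soldering_brick_mid, tweezers_mid from where it was at the start of the episode above 0.015 m).
It fails at once if the pot is thrown out of its compartment or tipped (angle between cream_pot_mid's own z axis and vertical above 0.4 rad or horizontal distance between cream_pot_mid and turntable above 0.125 m).
It also fails if it takes over 72 s, if anything falls off the work surface, if the arm or the gripper's body presses on something with over 40 N, if the wrist force passes 120 N, or if a joint passes its speed limit or range.

## Working session

There is one attempt and no reset: what is moved stays moved. The work goes in short steps, Python scripts to look and compute and a tool call to move; the robot and the scene stay as the last step left them, time stands still between calls to the robot, and variables do not carry over. Pictures are saved under pics/ and viewed, and the job is handed in when it is done.

Besides the shell and the picture viewer there is one more tool, called as name(argument=value, ...) on one line, values as JSON. arm_command: Moves the arm, as the interface text tells. Its arguments: {"type":"object","properties":{"plan":{"type":"array","items":{"type":"number"}}},"required":["plan"]}

```bash
mkdir -p pics; ls
cat > h.py <<'E'
import numpy as np, cv2
from bench import robot, cams, close_job
def snap(n,f):
    o=robot.get_obs(); s=cams.snapshot(n); s['obs']=o
    cv2.imwrite('pics/'+f+'.png',s['pixels'][:,:,::-1]); return s
E
python3 - <<'E'
from h import *
import pickle
print(robot.get_obs())
for n in ['side','top','wrist']:
    s=snap(n,n+'0'); pickle.dump(s,open(n+'0.pkl','wb'))
    print(n,{k:v for k,v in s.items() if k not in('pixels','obs')})
E
```

```text
pics
{'time': 0.0, 'joint_positions': array([-1.44606515e+00,  8.79604194e-02,  1.37221007e+00, -2.78789130e-05,
        1.68359002e+00, -1.03097866e-01]), 'qvel': array([ 1.61851176e-03, -3.84607259e-04, -2.44719652e-04,  2.44359371e-04,
       -5.21456241e-05,  1.22485011e-03]), 'joint_torque': array([-1.95576117e-04, -3.40187716e+01, -3.02420533e+01,  7.17173656e-02,
        3.30512412e-02, -1.48171475e-04]), 'tool_pos': array([ 0.12414763, -0.5352762 ,  0.21232361]), 'ee_rot': array([-3.13943346e+00, -1.95543837e-04,  2.27825722e-01]), 'wrist_force': array([0.55323758, 0.60619306, 0.3119394 ]), 'wrist_torque': array([-0.02046133,  0.0007453 , -0.00572504]), 'width': 0.09414328969642767}
side {'fov_y': 54.888607887395366, 'cx': 257.0914783495614, 'cy': 193.54027327769606, 'camera_from_world': array([[-0.50200516, -0.86471747,  0.01595358,  0.2548544 ],
       [ 0.50273694, -0.27675108,  0.81894103, -0.39217661],
       [-0.70373744,  0.41913307,  0.57365589, -0.7221928 ],
       [ 0.        ,  0.        ,  0.        ,  1.        ]])}
top {'fov_y': 48.04817812979296, 'cx': 254.3426056273822, 'cy': 197.62107513192294, 'camera_from_world': array([[-0.02559509, -0.99965207, -0.00637437, -0.05426604],
       [ 0.98192535, -0.02633636,  0.18742732, -0.57146658],
       [-0.18752999, -0.00146193,  0.98225779, -1.12006071],
       [ 0.        ,  0.        ,  0.        ,  1.        ]])}
wrist {'fov_y': 63.38225760958442, 'cx': 258.3477478423569, 'cy': 199.52940007483974, 'tool_from_camera': array([[-7.50906239e-04,  9.66716169e-01,  2.55850123e-01,
         7.34158565e-02],
       [ 9.99999713e-01,  6.99260043e-04,  2.92827821e-04,
         1.84097477e-04],
       [ 1.04175621e-04,  2.55850269e-01, -9.66716416e-01,
        -1.71574077e-01],
       [ 0.00000000e+00,  0.00000000e+00,  0.00000000e+00,
         1.00000000e+00]])}
```

View pics/side0.png

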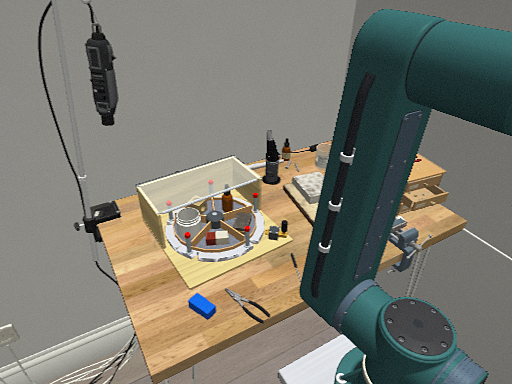

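View pics/top0.png

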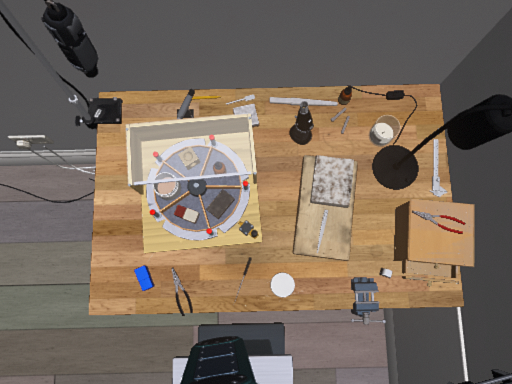

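View pics/wrist0.png

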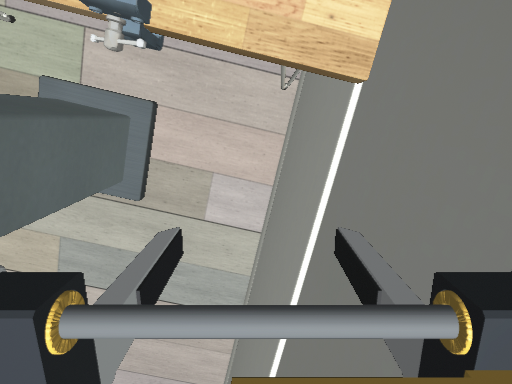

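Run:
```python
import cv2
t=cv2.imread('pics/top0.png'); c=t[110:255,115:270]; cv2.imwrite('pics/topz.png',cv2.resize(c,None,fx=5,fy=4.1,interpolation=cv2.INTER_CUBIC)if 0 else cv2.resize(c,None,fx=4,fy=4,interpolation=cv2.INTER_CUBIC))
t=cv2.imread('pics/side0.png'); c=t[145:295,130:330]; cv2.imwrite('pics/sidez.png',cv2.resize(c,None,fx=4,fy=4,interpolation=cv2.INTER_CUBIC))
```

```text
(no output)
```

View pics/topz.png

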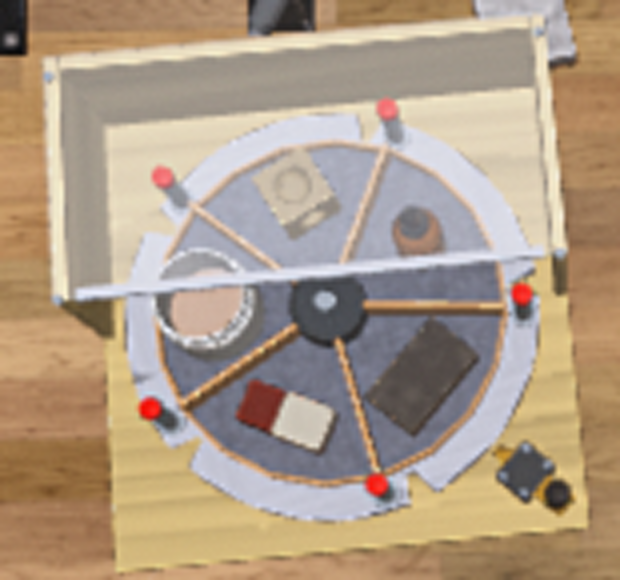

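View pics/sidez.png

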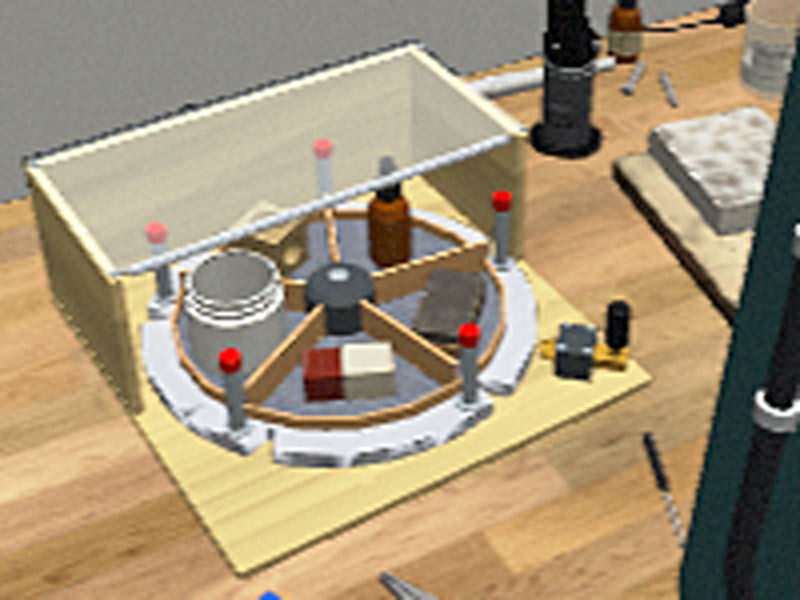

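```bash
cat >> h.py <<'E'
def ray(s,u,v):
    T=s['camera_from_world'] if 'camera_from_world' in s else None
    f=192/np.tan(np.radians(s['fov_y']/2))
    d=np.array([(u-s['cx'])/f,-(v-s['cy'])/f,-1.])
    if T is None:
        from scipy.spatial.transform import Rotation as R
        o=s['obs']; M=np.eye(4); M[:3,:3]=R.from_euler('xyz',o['ee_rot']).as_matrix(); M[:3,3]=o['tool_pos']
        W=M@s['tool_from_camera']
    else: W=np.linalg.inv(T)
    return W[:3,3],W[:3,:3]@d
def cast(s,u,v,z):
    c,d=ray(s,u,v); return c+d*(z-c[2])/d[2]
def proj(s,p):
    T=s['camera_from_world'];f=192/np.tan(np.radians(s['fov_y']/2))
    q=T[:3,:3]@p+T[:3,3]; return np.array([s['cx']+f*q[0]/-q[2], s['cy']-f*q[1]/-q[2]])
def blobs(s,mask,amin=5):
    n,l,st,c=cv2.connectedComponentsWithStats(mask.astype(np.uint8))
    return [(c[i],st[i,4]) for i in range(1,n) if st[i,4]>=amin]
def red(s):
    p=s['pixels'].astype(int); return (p[...,0]>190)&(p[...,1]<110)&(p[...,2]<110)
E
python3 - <<'E'
from h import *
import pickle
t=pickle.load(open('top0.pkl','rb')); sd=pickle.load(open('side0.pkl','rb'))
z=lambda u,v:(115+(u+.5)/4-.5,110+(v+.5)/4-.5)
def P(n,u,v,h): print(n,cast(t,*z(u,v),h).round(4))
P('hub',325,300,.064)
a=cast(t,*z(117,572),.012);b=cast(t,*z(587,525),.012);print(a,b,np.linalg.norm(a-b),'yaw',np.arctan2(*( (a-b)[[1,0]]))-np.pi/2)
for n,u,v in [('bl',48,60),('br',545,20),('fl',58,298),('fr',560,252)]: P(n,u,v,.137)
caps=[]
for c,ar in blobs(t,red(t),4):
    q=cast(t,*c,.094); print('cap',c.round(1),ar,q.round(4)); 
P('bottlecap',410,218,.090)
P('knob',558,492,.072)
for n,u,v in [('boardfl',0,0)]:pass
for n,u,v in [('b1',308,155),('b2',357,159),('b3',349,260),('b4',294,254)]: print(n,cast(t,u,v,.02).round(4))
for n,u,v in [('k1',317,155),('k2',356,158),('k3',350,207),('k4',311,200)]: print(n,cast(t,u,v,.05).round(4))
for n,u,v in [('tw1',327,209),('tw2',320,249)]: print(n,cast(t,u,v,.025).round(4))
for c,ar in blobs(sd,red(sd),4): print('side',c.round(1),ar,cast(sd,*c,.092).round(4))
E
```

```text
hub [0.6081 0.0888 0.064 ]
[0.43143512 0.23975729 0.012     ] [ 0.45534628 -0.08551249  0.012     ] 0.32614747763217916 yaw 0.07337979280294538
bl [0.7575 0.26   0.137 ]
br [ 0.776  -0.0659  0.137 ]
fl [0.5975 0.2488 0.137 ]
fr [ 0.619  -0.0717  0.137 ]
cap [245.  182.8] 21 [ 0.6028 -0.0454  0.094 ]
cap [151.8 211.6] 21 [0.5321 0.2002 0.094 ]
cap [208.8 230.6] 21 [0.4782 0.0512 0.094 ]
bottlecap [0.657  0.0281 0.09  ]
knob [ 0.4723 -0.0663  0.072 ]
b1 [ 0.6961 -0.2256  0.02  ]
b2 [ 0.6805 -0.3645  0.02  ]
b3 [ 0.3963 -0.3227  0.02  ]
b4 [ 0.4165 -0.1736  0.02  ]
k1 [ 0.6867 -0.2467  0.05  ]
k2 [ 0.6751 -0.3545  0.05  ]
k3 [ 0.5377 -0.3286  0.05  ]
k4 [ 0.5598 -0.2236  0.05  ]
tw1 [ 0.5378 -0.27    0.025 ]
tw2 [ 0.4279 -0.2446  0.025 ]
side [255.2 193.4] 9 [ 0.6044 -0.0479  0.092 ]
side [246.9 227.1] 14 [0.4796 0.0496 0.092 ]
side [187.1 233.4] 17 [0.5327 0.1976 0.092 ]
```

Run:
```python
import cv2
t=cv2.imread('pics/top0.png'); c=t[80:300,260:400]; cv2.imwrite('pics/topb.png',cv2.resize(c,None,fx=2.7,fy=2.7,interpolation=cv2.INTER_CUBIC))
```

```text
(no output)
```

View pics/topb.png

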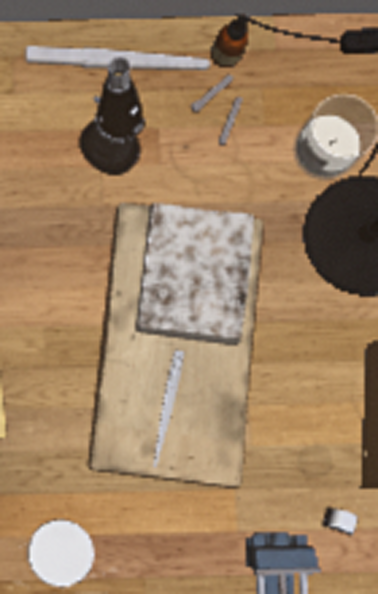

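```bash
cat >> h.py <<'E'
from scipy.spatial.transform import Rotation as Rn
def M(o): 
    T=np.eye(4);T[:3,:3]=Rn.from_euler('xyz',o['ee_rot']).as_matrix();T[:3,3]=o['tool_pos'];return T
def plan(targets,start=None,close=None):
    """targets: list of (x,y,z,yaw_deg(continuous),closure); prints rows"""
    T=M(robot.get_obs()) if start is None else start
    for x,y,z,yaw,c in targets:
        G=np.eye(4);G[:3,:3]=Rn.from_euler('xyz',[np.pi,0,np.radians(yaw)]).as_matrix();G[:3,3]=[x,y,z]
        D=np.linalg.inv(T)@G; 
        row=np.r_[(D[:3,3]*100).round(2),np.degrees(Rn.from_matrix(D[:3,:3]).as_rotvec()).round(1),c]
        print(', '.join('%g'%v for v in row)+',')
        E=np.eye(4);E[:3,3]=row[:3]/100;E[:3,:3]=Rn.from_rotvec(np.radians(row[3:6])).as_matrix();T=T@E
    return T
E
python3 - <<'E'
from h import *
import pickle
from scipy.optimize import least_squares
t=pickle.load(open('top0.pkl','rb')); sd=pickle.load(open('side0.pkl','rb'))
# two-view cap points
A=[(245,182.8),(208.8,230.6),(151.8,211.6)];B=[(255.2,193.4),(246.9,227.1),(187.1,233.4)]
P=[]
for a,b in zip(A,B):
    c1,d1=ray(t,*a);c2,d2=ray(sd,*b);d1/=np.linalg.norm(d1);d2/=np.linalg.norm(d2)
    s=np.linalg.lstsq(np.c_[d1,-d2],c2-c1,rcond=None)[0];p=(c1+d1*s[0]+c2+d2*s[1])/2;P.append(p);print(p.round(4),np.linalg.norm(c1+d1*s[0]-c2-d2*s[1]).round(4))
P=np.array(P)
# axis + phase fit r=.134, posts 84,12,-60ish
def f(v): 
    an=v[2]+np.radians([72,0,-72]);return np.r_[(v[0]-.134*np.cos(an)-P[:,0]),(v[1]-.134*np.sin(an)-P[:,1])]
r=least_squares(f,[.608,.089,.28]);print(r.x, np.degrees(r.x[2]), r.fun.round(4))
E
```

```text
[ 0.6024 -0.046   0.0942] 0.0011
[0.4781 0.0508 0.0936] 0.0009
[0.5315 0.1991 0.0939] 0.0022
[0.60675913 0.08801759 0.28152238] 16.13004429026637 [-0.     -0.      0.      0.0001  0.     -0.0002]
```

```bash
cat >> h.py <<'E'
def lin(goal,n,c):
    o=robot.get_obs();p=np.r_[o['tool_pos'],np.degrees(o['ee_rot'][2])];g=np.array(goal,float)
    return [tuple(p+(g-p)*k/n)+(c,) for k in range(1,n+1)]
AX=np.array([.6068,.0880]);HY=3.9
def pol(A,r,z,dyaw,c):
    a=np.radians(A);return (AX[0]-r*np.cos(a),AX[1]-r*np.sin(a),z,A+dyaw,c)
E
python3 - <<'E'
from h import *
plan(lin((.478,.0508,.2,196.13),20,.6))
E
```

```text
2.39, -2.46, 0.07, -0.1, -0, -9.2, 0.6,
2.74, -2.04, 0.06, 0, -0, -9.1, 0.6,
3.04, -1.58, 0.06, 0, -0, -9.2, 0.6,
3.25, -1.08, 0.07, 0, -0, -9.1, 0.6,
3.38, -0.55, 0.06, 0, -0, -9.2, 0.6,
3.42, -0, 0.06, 0, -0, -9.1, 0.6,
3.38, 0.54, 0.07, 0, -0, -9.2, 0.6,
3.25, 1.07, 0.06, 0, -0, -9.1, 0.6,
3.04, 1.58, 0.07, 0, 0, -9.2, 0.6,
2.75, 2.04, 0.06, 0, 0, -9.1, 0.6,
2.4, 2.45, 0.06, 0, 0, -9.2, 0.6,
1.97, 2.79, 0.07, 0, 0, -9.1, 0.6,
1.5, 3.08, 0.06, 0, 0, -9.2, 0.6,
0.99, 3.28, 0.06, 0, 0, -9.2, 0.6,
0.46, 3.39, 0.07, 0, 0, -9.1, 0.6,
-0.09, 3.42, 0.06, 0, 0, -9.2, 0.6,
-0.64, 3.37, 0.06, 0, 0, -9.1, 0.6,
-1.15, 3.22, 0.07, 0, 0, -9.2, 0.6,
-1.66, 2.99, 0.06, -0, 0, -9.1, 0.6,
-2.11, 2.7, 0.06, -0, 0, -9.2, 0.6,
```

Candidates: the bottle in the caddy at top (219,168) / side (228,200), and the look-alike by the wall at top (345,95) / side (287,150). The caddy one is the target, and the crop above confirms it: amber, black cap, standing in a compartment. I'm moving to above the front post.

arm_command(plan=[2.4,-2.5,0,0,0,-9.2,0.6,2.7,-2.0,0,0,0,-9.2,0.6,3.0,-1.6,0,0,0,-9.2,0.6,3.2,-1.1,0,0,0,-9.2,0.6,3.4,-0.5,0,0,0,-9.2,0.6,3.4,0,0,0,0,-9.2,0.6,3.4,0.5,0,0,0,-9.2,0.6,3.2,1.1,0,0,0,-9.2,0.6])

```text
time: 1.15
tool_pos: [0.2646, -0.3006, 0.2132]
ee_rot: [-3.142, -0.0, 1.517]
wrist_force: [0.5, -0.1, -0.2]
width: 0.0376
```

arm_command(plan=[3.0,1.6,0,0,0,-9.2,0.6,2.7,2.0,0,0,0,-9.2,0.6,2.4,2.4,0,0,0,-9.2,0.6,2.0,2.8,0,0,0,-9.2,0.6,1.5,3.1,0,0,0,-9.2,0.6,1.0,3.3,0,0,0,-9.2,0.6,0.5,3.4,0,0,0,-9.2,0.6,0,0,0,0,0,0,0.6])

```text
time: 2.15
tool_pos: [0.3858, -0.0942, 0.2131]
ee_rot: [-3.142, -0.001, 2.64]
wrist_force: [-0.3, -0.7, 0.5]
width: 0.0378
```

Run:
```python
from h import *
o=robot.get_obs();print(o['tool_pos'],o['ee_rot'],o['joint_positions'])
plan([ (g[0],g[1],g[2],g[3],.6) for g in []])
T=M(o)
y=np.degrees(o['ee_rot'][2]);y+=360*(y<0)
p=np.r_[o['tool_pos'],y];g=np.array([.478,.0508,.15,196.13])
plan([tuple(p+(g-p)*k/6)+(.6,) for k in range(1,7)])
```

```text
[ 0.38582625 -0.09421571  0.2131139 ] [-3.14158317e+00 -7.93004954e-04  2.63960917e+00] [-3.82576655e-01 -2.60258627e-01  1.69254696e+00  8.58801028e-05
  1.71009281e+00 -1.45137761e+00]
-0.18, 2.86, 1.05, 0, -0, -7.5, 0.6,
-0.56, 2.81, 1.05, 0, -0, -7.5, 0.6,
-0.92, 2.71, 1.06, 0, -0, -7.4, 0.6,
-1.26, 2.57, 1.05, 0, -0, -7.5, 0.6,
-1.58, 2.39, 1.05, 0, -0, -7.5, 0.6,
-1.88, 2.16, 1.05, 0, -0, -7.5, 0.6,
```

arm_command(plan=[-0.2,2.9,1,0,0,-7.5,0.6,-0.6,2.8,1,0,0,-7.5,0.6,-0.9,2.7,1,0,0,-7.5,0.6,-1.3,2.6,1,0,0,-7.5,0.6,-1.6,2.4,1,0,0,-7.5,0.6,-1.9,2.2,1,0,0,-7.4,0.6,0,0,0,0,0,0,0.6])

```text
time: 3.02
tool_pos: [0.4788, 0.0498, 0.1521]
ee_rot: [3.141, -0.003, -2.864]
wrist_force: [0.0, -0.1, -0.5]
width: 0.0377
```

Run:
```python
from h import *
o=robot.get_obs();print(o['tool_pos'],o['ee_rot'])
plan([pol(16.13,.134,.072,180,.6)])
snap('wrist','w1');snap('top','t1')
```

```text
[0.47884981 0.04976406 0.15208638] [ 3.14136025e+00 -3.11918542e-03 -2.86418934e+00]
0.02, 0.12, 8.01, 0, -0.2, -0.2, 0.6,
```

View pics/w1.png

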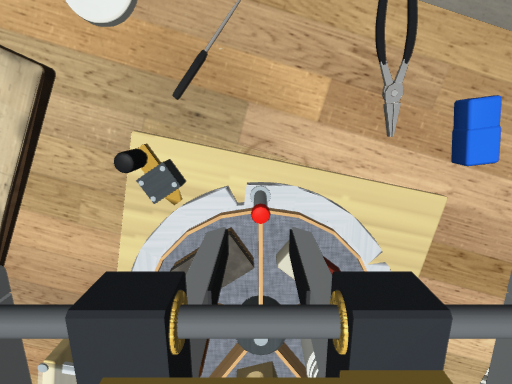

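The wrist view shows the red-capped front post at (260,213), midway between the jaws. I'm going down astride it.

arm_command(plan=[0,0.1,2,0,0,0,0.6,0,0,2,0,0,0,0.6,0,0,2,0,0,0,0.6,0,0,2,0,0,0,0.6,0,0,0,0,0,0,0.75])

```text
time: 3.75
tool_pos: [0.4775, 0.0496, 0.0725]
ee_rot: [3.141, -0.003, -2.866]
wrist_force: [0.1, -0.3, 0.8]
width: 0.0309
```

Run:
```python
from h import *
o=robot.get_obs();print(o['tool_pos'],o['ee_rot'])
plan([pol(16.13-60*k/16,.134,.072,180,.75) for k in range(1,17)])
snap('side','s2')
```

```text
[0.4775336  0.04955346 0.07247046] [ 3.14132588e+00 -3.07811755e-03 -2.86621768e+00]
-0.11, 0.98, 0.05, 0, -0.2, 3.4, 0.75,
-0.03, 0.88, -0, 0, 0, 3.7, 0.75,
-0.03, 0.87, -0, 0, 0, 3.8, 0.75,
-0.03, 0.88, -0, 0, 0, 3.7, 0.75,
-0.03, 0.87, -0, 0, 0, 3.8, 0.75,
-0.02, 0.88, -0, 0, 0, 3.7, 0.75,
-0.03, 0.88, -0, 0, 0, 3.8, 0.75,
-0.03, 0.87, -0, 0, 0, 3.7, 0.75,
-0.03, 0.88, -0, 0, 0, 3.8, 0.75,
-0.03, 0.88, -0, 0, 0, 3.7, 0.75,
-0.03, 0.87, -0, 0, 0, 3.8, 0.75,
-0.03, 0.88, -0, 0, 0, 3.7, 0.75,
-0.03, 0.88, 0, 0, 0, 3.8, 0.75,
-0.03, 0.87, 0, 0, 0, 3.7, 0.75,
-0.03, 0.88, 0, 0, 0, 3.8, 0.75,
-0.02, 0.87, 0, 0, 0, 3.7, 0.75,
```

arm_command(plan=[-0.1,0.6,0,0,0,2.2,0.75,0,0.6,0,0,0,2.5,0.75,-0.05,0.9,0,0,0,3.75,0.75,0,0.9,0,0,0,3.75,0.75,-0.05,0.9,0,0,0,3.75,0.75,0,0.85,0,0,0,3.75,0.75,-0.05,0.9,0,0,0,3.75,0.75,0,0.85,0,0,0,3.75,0.75])

```text
time: 4.8
tool_pos: [0.4776, 0.1146, 0.0752]
ee_rot: [-3.141, 0.003, 2.942]
wrist_force: [1.2, -1.3, -0.7]
width: 0.0233
```

Run:
```python
from h import *
o=robot.get_obs();print(o['tool_pos'],o['ee_rot'],o['wrist_force'])
p=o['tool_pos'];A=np.degrees(np.arctan2(AX[1]-p[1],AX[0]-p[0]));print(A,np.hypot(*(p[:2]-AX)))
n=9
plan([pol(A+(-46-A)*k/n,.134,.072,180,.75) for k in range(1,n+1)])
t=snap('top','t2')
for c,ar in blobs(t,red(t),4):
    q=cast(t,*c,.094)[:2]-AX; print(c.round(1),ar,np.hypot(*q).round(4),np.degrees(np.arctan2(-q[1],-q[0])).round(1))
```

```text
[0.47755485 0.11464739 0.07516364] [-3.14083894e+00  3.11525811e-03  2.94163107e+00] [ 1.21744853 -1.31317706 -0.69751181]
-11.64983614607703 0.13196360158033568
0.17, 0.89, 0.32, -0, 0.2, 4, 0.75,
-0.03, 0.89, -0.01, -0, -0, 3.8, 0.75,
-0.03, 0.9, 0, -0, -0, 3.8, 0.75,
-0.03, 0.89, 0, -0, -0, 3.9, 0.75,
-0.03, 0.89, 0, -0, -0, 3.8, 0.75,
-0.03, 0.89, 0, -0, -0, 3.8, 0.75,
-0.03, 0.89, 0, -0, -0, 3.8, 0.75,
-0.03, 0.9, 0, -0, -0, 3.8, 0.75,
-0.03, 0.89, 0, -0, 0, 3.8, 0.75,
[143.9 190.6] 17 0.1353 -82.4
[239.4 204.7] 21 0.1331 62.0
```

View pics/t2.png

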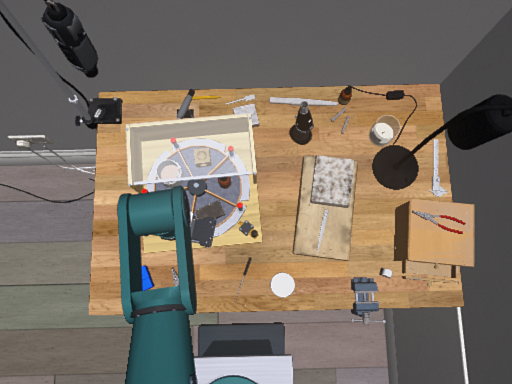

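The turntable is turning: post caps are now at (239,205) and (144,191), about 26° round. Continuing the stroke.

arm_command(plan=[0.1,0.9,0.2,0,0,3.9,0.75,0,0.9,0,0,0,3.8,0.75,0,0.9,0,0,0,3.8,0.75,-0.05,0.9,0,0,0,3.8,0.75,0,0.9,0,0,0,3.8,0.75,-0.05,0.9,0,0,0,3.8,0.75,0,0.9,0,0,0,3.8,0.75,0,0.9,0,0,0,3.8,0.75])

```text
time: 5.85
tool_pos: [0.5071, 0.179, 0.0731]
ee_rot: [3.141, 0.002, 2.41]
wrist_force: [-1.0, -2.2, -0.0]
width: 0.0232
```

Run:
```python
from h import *
o=robot.get_obs();print(o['tool_pos'],o['ee_rot'],o['joint_positions'])
p=o['tool_pos'];A=np.degrees(np.arctan2(AX[1]-p[1],AX[0]-p[0]));print(A,np.hypot(*(p[:2]-AX)))
t=snap('top','t3')
for c,ar in blobs(t,red(t),4):
    q=cast(t,*c,.094)[:2]-AX; print(c.round(1),ar,np.hypot(*q).round(4),np.degrees(np.arctan2(-q[1],-q[0])).round(1))
```

```text
[0.50714683 0.17895989 0.07305112] [3.14103523e+00 2.45643534e-03 2.41043114e+00] [ 0.23488647  0.12962576  1.60768707 -0.00172828  1.40242488 -0.60446099]
-42.38872469893959 0.13492389077154368
[220.9 224.9] 22 0.1334 30.9
```

Run:
```python
from h import *
L=[pol(-41.5,.134,.1,180,.6),pol(-41,.134,.13,180,.6)]
n=8
L+=[pol(-41+72*k/n,.134-.01*np.sin(np.pi*k/n)*0,.13,180,.6) for k in range(1,n+1)]
L+=[pol(31,.134,.13,180,.6),pol(31,.134,.1,180,.6),pol(31,.134,.072,180,.6),pol(31,.134,.072,180,.75)]
plan(L)
```

```text
-0.12, -0.32, -2.7, 0.1, 0.1, -0.5, 0.6,
-0, -0.12, -3, 0, 0, -0.5, 0.6,
-0.17, -2.1, 0, 0, 0, -9, 0.6,
-0.16, -2.09, 0, 0, 0, -9, 0.6,
-0.16, -2.1, 0, 0, 0, -9, 0.6,
-0.17, -2.1, 0, 0, 0, -9, 0.6,
-0.16, -2.09, 0, 0, 0, -9, 0.6,
-0.16, -2.1, 0, 0, 0, -9, 0.6,
-0.17, -2.09, 0, 0, 0, -9, 0.6,
-0.16, -2.1, 0, -0, 0, -9, 0.6,
0, -0, 0, -0, 0, 0, 0.6,
0, 0, 3, -0, 0, 0, 0.6,
0, 0, 2.8, -0, 0, 0, 0.6,
0, 0, 0, -0, 0, 0, 0.75,
```

arm_command(plan=[-0.1,-0.3,0,0,0,0,0.6,0,0,-2.7,0,0,-0.5,0.6,0,-0.1,-3,0,0,-0.5,0.6,-0.2,-2.1,0,0,0,-9,0.6,-0.15,-2.1,0,0,0,-9,0.6,-0.15,-2.1,0,0,0,-9,0.6,-0.15,-2.1,0,0,0,-9,0.6,-0.15,-2.1,0,0,0,-9,0.6])

```text
time: 6.9
tool_pos: [0.4712, 0.0776, 0.1291]
ee_rot: [-3.141, 0.001, -3.061]
wrist_force: [0.2, 0.3, -0.1]
width: 0.0379
```

arm_command(plan=[-0.15,-2.1,0,0,0,-9,0.6,-0.15,-2.1,0,0,0,-9,0.6,-0.15,-2.1,0,0,0,-9,0.6,0,0,0,0,0,0,0.6,0,0,0,0,0,0,0.6])

```text
time: 7.52
tool_pos: [0.49, 0.0191, 0.1287]
ee_rot: [3.141, 0.0, -2.598]
wrist_force: [0.7, 0.2, 0.2]
width: 0.0377
```

Run:
```python
from h import *
o=robot.get_obs();print(o['tool_pos'],o['ee_rot'])
plan([pol(30.9,.134,.072,180,.6)])
t=snap('wrist','w3')
for c,ar in blobs(t,red(t),20):
    q=cast(t,*c,.094)[:2]-AX; print(c.round(1),ar,np.hypot(*q).round(4),np.degrees(np.arctan2(-q[1],-q[0])).round(1))
```

```text
[0.48997615 0.01909529 0.12865966] [ 3.14117542e+00  1.83299403e-04 -2.59817310e+00]
-0.16, -0.09, 5.67, 0, 0, 0.2, 0.6,
[261.7 228. ] 266 0.1352 29.5
```

View pics/w3.png

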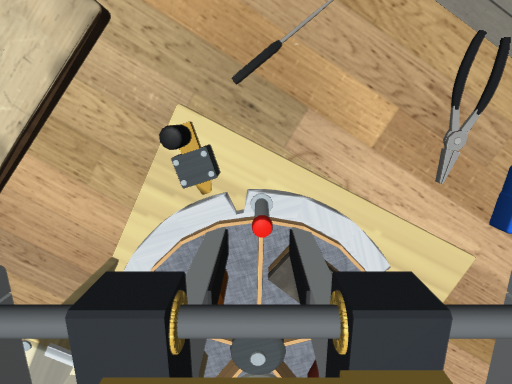

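The post at (262,228) is again between the jaws. I'm going down and starting the second stroke.

arm_command(plan=[-0.1,0,2,0,0,0,0.6,0,0,2,0,0,0,0.6,0,0,1.7,0,0,0,0.75,0,0,0,0,0,0,0.75,0,0.6,0,0,0,2.5,0.75,0,0.6,0,0,0,2.5,0.75,-0.05,0.9,0,0,0,3.8,0.75,0,0.9,0,0,0,3.8,0.75])

```text
time: 8.57
tool_pos: [0.4791, 0.0462, 0.0725]
ee_rot: [-3.14, 0.002, -2.819]
wrist_force: [1.6, -0.2, -0.9]
width: 0.0234
```

arm_command(plan=[-0.05,0.9,0,0,0,3.8,0.75,0,0.9,0,0,0,3.8,0.75,-0.05,0.9,0,0,0,3.8,0.75,0,0.9,0,0,0,3.8,0.75,-0.05,0.9,0,0,0,3.8,0.75,0,0.9,0,0,0,3.8,0.75,-0.05,0.9,0,0,0,3.8,0.75,0,0.9,0,0,0,3.8,0.75])

```text
time: 9.57
tool_pos: [0.4747, 0.1174, 0.0727]
ee_rot: [-3.141, 0.003, 2.934]
wrist_force: [1.3, -2.0, 0.9]
width: 0.0235
```

Run:
```python
from h import *
o=robot.get_obs();print(o['tool_pos'],o['ee_rot'])
p=o['tool_pos'];A=np.degrees(np.arctan2(AX[1]-p[1],AX[0]-p[0]));print(A,np.hypot(*(p[:2]-AX)))
plan([pol(A+(-30-A)*k/4,.134,.072,180,.75) for k in range(1,5)])
t=snap('top','t4')
for c,ar in blobs(t,red(t),4):
    q=cast(t,*c,.094)[:2]-AX; print(c.round(1),ar,np.hypot(*q).round(4),np.degrees(np.arctan2(-q[1],-q[0])).round(1))
```

```text
[0.47466691 0.11735533 0.072686  ] [-3.14105565e+00  2.93683555e-03  2.93413943e+00]
-12.525676570498975 0.1353546766182019
-0.19, 1.02, 0.07, -0, 0.2, 5, 0.75,
-0.03, 1.02, -0, -0, -0, 4.4, 0.75,
-0.04, 1.02, -0, -0, -0, 4.3, 0.75,
-0.04, 1.02, -0, -0, -0, 4.4, 0.75,
[144. 190.] 21 0.1348 -83.1
[239.  205.3] 22 0.1329 61.2
```

arm_command(plan=[-0.2,0.9,0,0,0,4,0.75,0,0.9,0,0,0,3.8,0.75,-0.05,0.9,0,0,0,3.8,0.75,0,0.7,0,0,0,3,0.75,0,0.3,0,0,0,1.5,0.75,0,0,0,0,0,0,0.75])

```text
time: 10.38
tool_pos: [0.4877, 0.1522, 0.0719]
ee_rot: [3.141, 0.0, 2.656]
wrist_force: [0.1, -0.6, -0.8]
width: 0.0238
```

```bash
cat > chk.py <<'E'
from h import *
import sys
o=robot.get_obs();print(o['tool_pos'],o['ee_rot'])
p=o['tool_pos'];A=np.degrees(np.arctan2(AX[1]-p[1],AX[0]-p[0]));print(A,np.hypot(*(p[:2]-AX)))
t=snap('top',sys.argv[1])
for c,ar in blobs(t,red(t),4):
    q=cast(t,*c,.094)[:2]-AX; print(c.round(1),ar,np.hypot(*q).round(4),np.degrees(np.arctan2(-q[1],-q[0])).round(1))
cv2.imwrite('pics/'+sys.argv[1]+'z.png',cv2.resize(t['pixels'][110:255,115:270,::-1],None,fx=4,fy=4,interpolation=cv2.INTER_CUBIC))
E
python3 chk.py t5
```

```text
[0.48766308 0.15216666 0.07187175] [3.14095309e+00 3.38586910e-04 2.65638033e+00]
-28.306726073809624 0.13531802090867318
[230.7 217. ] 22 0.1333 45.0
```

View pics/t5z.png

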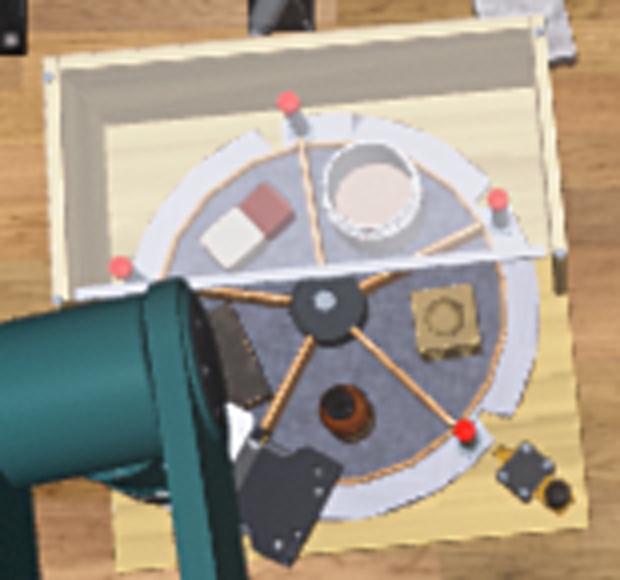

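The bottle is now in front at crop (345,410), with the post at 45°. The target is 39.9°, so about 5° to go.

arm_command(plan=[-0.1,0.6,0,0,0,2.5,0.75,0,0.4,0,0,0,1.7,0.75,0,0,0,0,0,0,0.75,0,0,0,0,0,0,0.75])

```text
time: 10.92
tool_pos: [0.4932, 0.1603, 0.0715]
ee_rot: [3.141, 0.0, 2.583]
wrist_force: [1.1, -0.3, -0.2]
width: 0.0235
```

```bash
python3 chk.py t6
```

```text
[0.49324279 0.16028514 0.07146298] [3.14132923e+00 2.02914684e-04 2.58273467e+00]
-32.47889883939085 0.13461196134246056
[227.9 219.7] 24 0.1334 40.6
```

View pics/t6z.png

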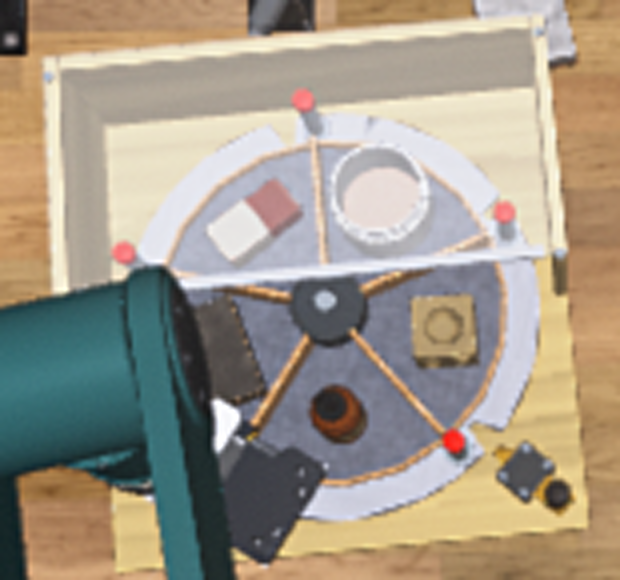

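The rim notch at crop (485,430) now faces the bolt at (505,455), and the bottle is at (338,412). I'll back off the post, lift, and go round to outside the knob.

Run:
```python
from h import *
o=robot.get_obs()
L=[pol(-32.2,.134,.0715,180,.6),pol(-32.2,.134,.105,180,.6),pol(-32.2,.134,.14,180,.8)]
L=[(a,b,c,148,e) for a,b,c,d,e in L]
p=np.array(L[-1][:4]);g=np.array(pol(48.9,.25,.14,0,1)[:4])
n=11
L+=[tuple(p+(g-p)*k/n)+(1,) for k in range(1,n+1)]
plan(L);print(g)
```

```text
-0.06, -0.06, -0, 0, 0, -0, 0.6,
-0, 0, -3.35, 0, 0, -0, 0.6,
-0, 0, -3.5, 0, 0, -0, 0.8,
-0.86, -2.25, -0, 0, 0, 9, 1,
-1.2, -2.08, -0, 0, 0, 9, 1,
-1.52, -1.87, -0, 0, 0, 9, 1,
-1.78, -1.62, -0, 0, 0, 9, 1,
-2.02, -1.31, -0, 0, 0, 9, 1,
-2.2, -0.98, -0, 0, -0, 9, 1,
-2.32, -0.63, -0, 0, -0, 9, 1,
-2.39, -0.25, -0, 0, -0, 9, 1,
-2.41, 0.12, -0, 0, -0, 9.1, 1,
-2.35, 0.5, -0, 0, -0, 9, 1,
-2.25, 0.87, -0.01, 0, -0, 9, 1,
[ 0.44245619 -0.10039085  0.14       48.9       ]
```

arm_command(plan=[0,0,0,0,0,0,0.6,0,0,0,0,0,0,0.6,0,0,-3.4,0,0,0,0.6,0,0,-3.5,0,0,0,0.6,-0.9,-2.2,0,0,0,9,1,-1.2,-2.1,0,0,0,9,1,-1.5,-1.9,0,0,0,9,1,-1.8,-1.6,0,0,0,9,1])

```text
time: 11.98
tool_pos: [0.4748, 0.065, 0.1406]
ee_rot: [3.141, 0.0, 1.949]
wrist_force: [1.0, -0.3, 0.4]
width: 0.0016
```

arm_command(plan=[-2,-1.3,0,0,0,9,1,-2.2,-1,0,0,0,9,1,-2.3,-0.6,0,0,0,9,1,-2.4,-0.2,0,0,0,9,1,-2.4,0.1,0,0,0,9,1,-2.4,0.5,0,0,0,9,1,-2.2,0.9,0,0,0,9,1,0,0,0,0,0,0,1])

```text
time: 12.98
tool_pos: [0.4432, -0.1004, 0.1405]
ee_rot: [3.141, 0.0, 0.853]
wrist_force: [-0.9, 0.7, -0.9]
width: 0.0003
```

```bash
python3 chk.py t7
python3 - <<'E'
from h import *
print(robot.get_obs()['joint_positions'])
plan([pol(48.9,.245,.055,0,1)])
w=snap('wrist','w7')
E
```

```text
[ 0.44316953 -0.1004072   0.1405017 ] [3.14144241e+00 2.52836130e-06 8.53189587e-01]
49.025890544925645 0.24954398910826733
[228.  219.9] 22 0.134 40.6
[167.6 226.2] 19 0.134 -31.5
[-3.46191917e-01 -1.01842632e-01  1.70363242e+00  4.89259700e-04
  1.53978074e+00  3.69381046e-01]
0.38, -0.01, 8.55, -0, -0, 0.1, 1,
```

View pics/w7.png

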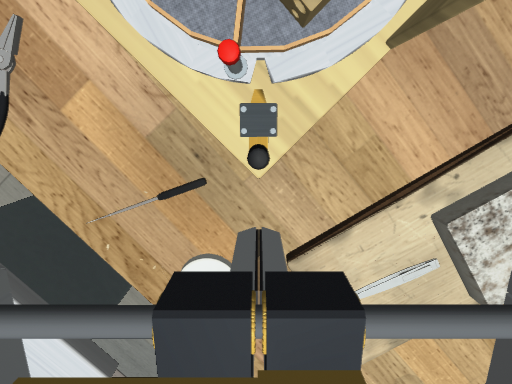

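View pics/t7z.png

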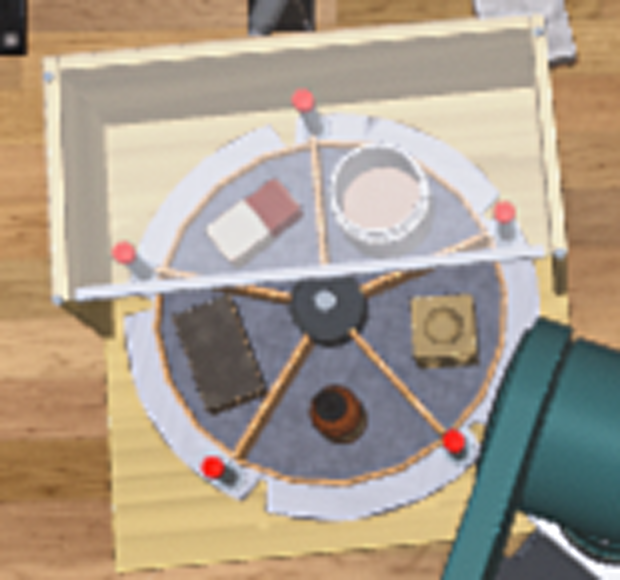

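Run:
```python
from h import *
import pickle
t=pickle.load(open('top0.pkl','rb'))
for z in (0,.05,.1,.15): print(z,cast(t,283,285,z).round(3),cast(t,283,273.5,z).round(3))
w=cams.snapshot('wrist');w['obs']=robot.get_obs()
for z in (0,.05,.1,.15): print(z,cast(w,207,254,z).round(3))
```

```text
0 [ 0.334 -0.142  0.   ] [ 0.365 -0.143  0.   ]
0.05 [ 0.335 -0.139  0.05 ] [ 0.364 -0.14   0.05 ]
0.1 [ 0.335 -0.136  0.1  ] [ 0.364 -0.137  0.1  ]
0.15 [ 0.336 -0.133  0.15 ] [ 0.363 -0.134  0.15 ]
0 [ 0.355 -0.115  0.   ]
0.05 [ 0.377 -0.104  0.05 ]
0.1 [ 0.399 -0.092  0.1  ]
0.15 [ 0.42  -0.081  0.15 ]
```

The knob at (258,155) is in line with the closed fingers, the notch at (261,62) is within about 1–2 mm, and the white disc behind is flat on the table. I'm going down to push.

arm_command(plan=[0,0,2.5,0,0,0,1,0,0,2.5,0,0,0,1,0,0,2,0,0,0,1,0,0,1.5,0,0,0,1,1,0,0,0,0,0,1,1,0,0,0,0,0,1,0.5,0,0,0,0,0,1,0,0,0,0,0,0,1])

```text
time: 14.12
tool_pos: [0.4606, -0.0803, 0.0562]
ee_rot: [3.14, -0.001, 0.855]
wrist_force: [-0.6, 0.3, -0.0]
width: 0.0003
```

arm_command(plan=[0.4,0,0,0,0,0,1,0.3,0,0,0,0,0,1,0.3,0,0,0,0,0,1,0.2,0,0,0,0,0,1])

```text
time: 14.62
tool_pos: [0.4678, -0.0715, 0.0555]
ee_rot: [3.141, 0.0, 0.854]
wrist_force: [-0.6, -1.8, 1.5]
width: 0.0003
```

arm_command(plan=[0.3,0,0,0,0,0,1,0.3,0,0,0,0,0,1,0.2,0,0,0,0,0,1])

```text
time: 15.0
tool_pos: [0.4729, -0.0656, 0.0555]
ee_rot: [3.141, 0.001, 0.854]
wrist_force: [-2.7, -3.0, 2.3]
width: 0.0006
```

```bash
python3 chk.py t8
python3 - <<'E'
from h import *
w=snap('wrist','w8')
E
```

```text
[ 0.47292467 -0.0656229   0.05547264] [3.14139452e+00 7.09102321e-04 8.54424616e-01]
48.929338784596624 0.20377094812450366
[167.6 226.1] 21 0.1339 -31.6
```

View pics/w8.png

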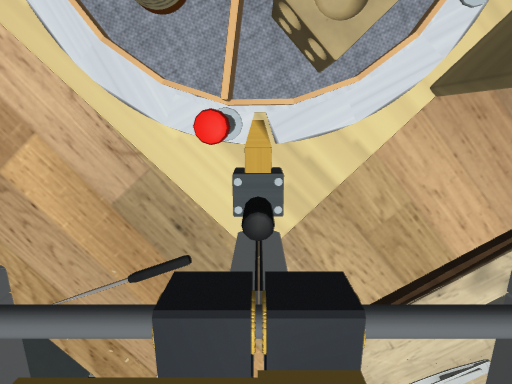

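The tooth at (260,115) is entering the notch with about 4 N on the wrist. I'll keep pushing in small steps.

arm_command(plan=[0.2,0,0,0,0,0,1,0.2,0,0,0,0,0,1,0,0,0,0,0,0,1])

```text
time: 15.48
tool_pos: [0.4744, -0.0639, 0.0555]
ee_rot: [-3.141, 0.005, 0.854]
wrist_force: [-5.2, -6.2, 4.5]
width: -0.0002
```

arm_command(plan=[0.2,0,0,0,0,0,1,0,0,0,0,0,0,1])

```text
time: 15.72
tool_pos: [0.4745, -0.0638, 0.0555]
ee_rot: [-3.141, 0.009, 0.854]
wrist_force: [-8.4, -10.0, 6.4]
width: 0.0003
```

```bash
python3 chk.py t9
python3 - <<'E'
from h import *
w=snap('wrist','w9')
E
```

```text
[ 0.47445751 -0.06377286  0.0555057 ] [-3.14111419  0.00851149  0.85412192]
48.91231056495921 0.2013691480673138
[167.1 226. ] 20 0.1342 -32.2
```

View pics/w9.png

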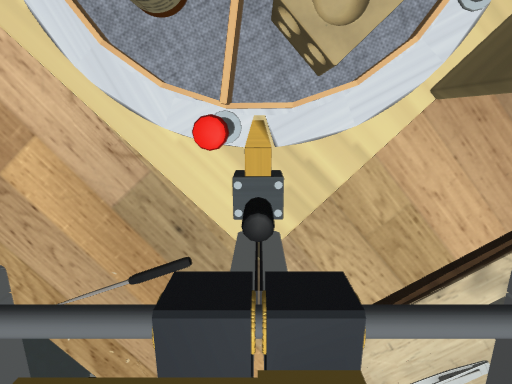

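Run:
```python
from h import *
w=cams.snapshot('wrist');w['obs']=robot.get_obs()
p=w['pixels']
cv2.imwrite('pics/w10z.png',cv2.resize(p[90:250,200:320,::-1],None,fx=3.7,fy=3.7,interpolation=cv2.INTER_CUBIC))
r=lambda q:np.hypot(*(q[:2]-AX)).round(4)
for n,u,v,z in [('knob lo',258,241,.072),('knob top?',258,226,.072),('tip',260,116,.03),('tip',260,116,.024),('rim',280,146,.03),('guide out',258,215,.038),('guide in',258,171,.038)]: print(n,r(cast(w,u,v,z)))
```

```text
knob lo 0.1917
knob top? 0.1832
tip 0.1274
tip 0.1274
rim 0.1461
guide out 0.1883
guide in 0.1599
```

View pics/w10z.png

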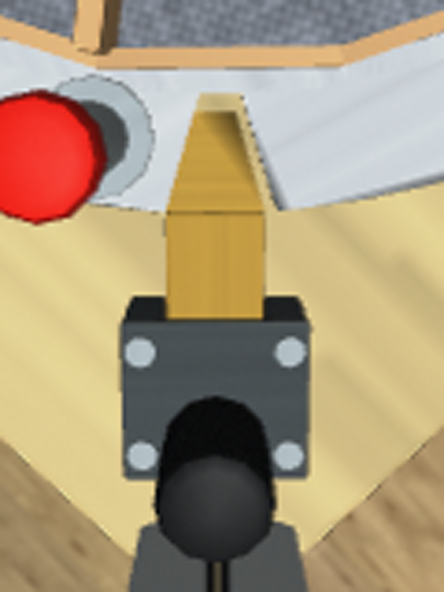

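Tooth tip at radius 0.127–0.129 m and knob centre at about 0.183 m, so the bolt is fully home. I'm retreating and lifting.

arm_command(plan=[-1.5,0,0,0,0,0,1,-2,0,0,0,0,0,1,0,0,-3,0,0,0,1,0,0,-4,0,0,0,0.5,0,0,-4,0,0,0,0.47,0,0,0,0,0,0,0.47])

```text
time: 16.62
tool_pos: [0.4563, -0.0874, 0.1691]
ee_rot: [3.135, -0.005, 0.855]
wrist_force: [0.4, -0.5, 0.1]
width: 0.0271
```

```bash
python3 chk.py t11
python3 - <<'E'
from h import *
import pickle
s=snap('side','s11')
pickle.dump(s,open('s11.pkl','wb'))
cv2.imwrite('pics/s11z.png',cv2.resize(s['pixels'][145:295,130:330,::-1],None,fx=4,fy=4,interpolation=cv2.INTER_CUBIC))
E
```

```text
[ 0.45628739 -0.08741186  0.1690545 ] [ 3.13454964 -0.00508435  0.85481076]
49.36866943728681 0.2311349525979069
[167.1 226. ] 20 0.1342 -32.2
```

View pics/t11z.png

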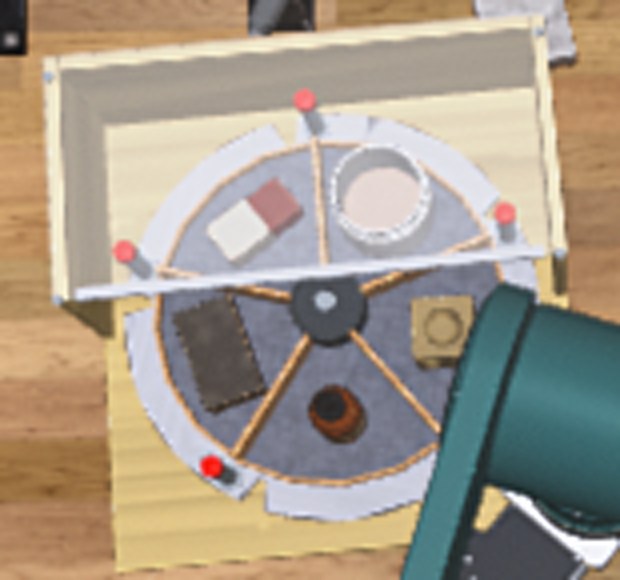

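View pics/s11z.png

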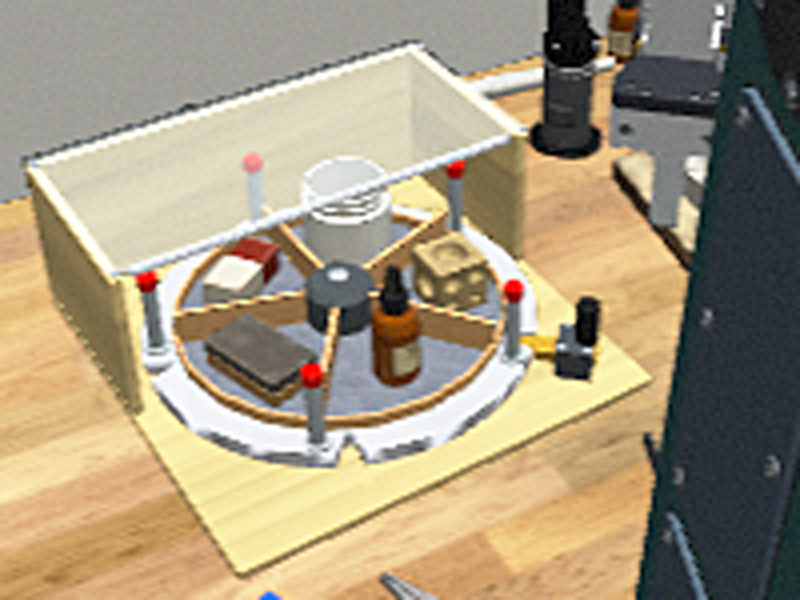

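Run:
```python
from h import *
import pickle
t=pickle.load(open('top0.pkl','rb')); sd=pickle.load(open('s11.pkl','rb'))
zt=lambda u,v:(115+(u+.5)/4-.5,110+(v+.5)/4-.5)
zs=lambda u,v:(130+(u+.5)/4-.5,145+(v+.5)/4-.5)
def tri(a,b):
    c1,d1=ray(t,*a);c2,d2=ray(sd,*b);d1/=np.linalg.norm(d1);d2/=np.linalg.norm(d2)
    s=np.linalg.lstsq(np.c_[d1,-d2],c2-c1,rcond=None)[0];print(((c1+d1*s[0]+c2+d2*s[1])/2).round(4),np.linalg.norm(c1+d1*s[0]-c2-d2*s[1]).round(4))
print('cap in crop'); tri(zt(328,405),zs(393,280))
for z in(.11,.12):print(z,cast(t,*zt(328,405),z).round(4))
for v,z in [(270,.122),(378,.035)]: print('side',z,cast(sd,*zs(395,v),z).round(4))
a=np.radians(HY);print('comp centre',AX-.08*np.array([np.cos(a),np.sin(a)]))
```

```text
cap in crop
[0.5282 0.0805 0.1123] 0.001
0.11 [0.5283 0.0804 0.11  ]
0.12 [0.5267 0.0791 0.12  ]
side 0.122 [0.5266 0.0801 0.122 ]
side 0.035 [0.5183 0.087  0.035 ]
comp centre [0.52698526 0.08255878]
```

Run:
```python
from h import *
plan(lin((.527,.081,.165,3.9),7,.47))
```

```text
2.5, -0.79, 0, -0, -0.1, 6.4, 0.47,
2.39, -1.06, -0, -0, 0, 6.5, 0.47,
2.26, -1.32, -0.01, -0, 0, 6.4, 0.47,
2.09, -1.56, 0, -0, 0, 6.5, 0.47,
1.9, -1.8, -0, -0, 0, 6.4, 0.47,
1.7, -1.99, -0.01, -0, 0, 6.4, 0.47,
1.46, -2.18, 0, 0, 0, 6.5, 0.47,
```

arm_command(plan=[2.5,-0.8,0,0,0,6.4,0.47,2.4,-1.1,0,0,0,6.5,0.47,2.3,-1.3,0,0,0,6.4,0.47,2.1,-1.6,0,0,0,6.5,0.47,1.9,-1.8,0,0,0,6.4,0.47,1.7,-2.0,0,0,0,6.4,0.47,1.5,-2.2,0,0,0,6.5,0.47,0,0,0,0,0,0,0.47])

```text
time: 17.73
tool_pos: [0.5265, 0.0832, 0.1626]
ee_rot: [-3.141, 0.005, 0.071]
wrist_force: [0.1, -0.0, -0.2]
width: 0.0501
```

Run:
```python
from h import *
w=snap('wrist','w12');o=w['obs'];print(o['tool_pos'],o['ee_rot'],o['width'])
plan([(.527,.081,.067,3.9,.47)])
```

```text
[0.52647507 0.08321996 0.16260182] [-3.14078357  0.00471713  0.07062768] 0.050060344865909885
0.1, 0.13, 9.6, -0, 0.3, 0.1, 0.47,
```

View pics/w12.png

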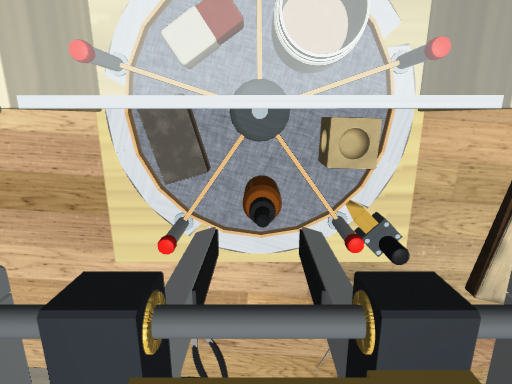

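Run:
```python
from h import *
w=cams.snapshot('wrist');w['obs']=robot.get_obs()
p=w['pixels'].astype(int)
sub=(p.sum(2)<110);sub[:175]=0;sub[228:]=0;sub[:,:235]=0;sub[:,295:]=0
for c,a in blobs(w,sub,40): print('cap',c,a,cast(w,*c,.11).round(4),cast(w,*c,.12).round(4))
am=(p[...,0]>p[...,2]*1.8)&(p[...,0]>50)&(p[...,0]<190);am[:165]=0;am[230:]=0;am[:,:230]=0;am[:,:230]=0;am[:,295:]=0
for c,a in blobs(w,am,60): print('amber',c,a,cast(w,*c,.08).round(4))
```

```text
cap [259.41630901 181.98712446] 233 [0.5535 0.0825 0.11  ] [0.5556 0.0827 0.12  ]
cap [259.7495183  210.84200385] 519 [0.5313 0.0807 0.11  ] [0.5344 0.0809 0.12  ]
amber [260.29873126 192.65397924] 867 [0.5382 0.0806 0.08  ]
```

The wrist view shows the bottle at (262,200) between the jaws. All estimates agree on about (0.528, 0.081). I'm going down.

arm_command(plan=[0.15,0.2,2,0,0,0,0.47,0,0,2.5,0,0,0,0.47,0,0,2.5,0,0,0,0.47,0,0,2.5,0,0,0,0.47,0,0,0,0,0,0,0.47])

```text
time: 18.45
tool_pos: [0.5265, 0.0789, 0.0676]
ee_rot: [3.142, 0.006, 0.067]
wrist_force: [-0.1, -0.8, -0.3]
width: 0.0497
```

arm_command(plan=[0,0,0,0,0,0,0.56,0,0,0,0,0,0,0.62,0,0,0,0,0,0,0.68,0,0,0,0,0,0,0.75,0,0,0,0,0,0,0.75])

```text
time: 19.08
tool_pos: [0.53, 0.08, 0.0719]
ee_rot: [3.141, -0.003, 0.067]
wrist_force: [0.7, -0.1, 5.1]
width: 0.0338
```

```bash
python3 chk.py t13;python3 - <<'E'
from h import *
w=snap('wrist','w13');o=w['obs'];print(o['tool_pos'],o['ee_rot'],o['width'],o['wrist_force'])
E
```

```text
[0.53003831 0.07997729 0.0718605 ] [ 3.1412915e+00 -2.5827435e-03  6.7392901e-02]
5.966579685673474 0.07717980103420544
[227.7 219.8] 23 0.1334 40.4
[167.1 226. ] 20 0.1342 -32.2
[0.53003059 0.07996077 0.07184714] [ 3.14128072e+00 -2.52574844e-03  6.73572214e-02] 0.03356924180574453 [-0.29994943 -1.11572631  6.28092683]
```

View pics/w13.png

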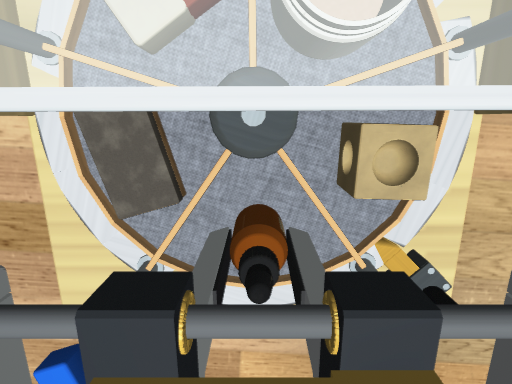

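Width is 33.6 mm, so the bottle is held at (260,245) between the jaws. I'll lift gently and check.

arm_command(plan=[0,0,-0.5,0,0,0,0.8,0,0,-1,0,0,0,0.8,0,0,-1.5,0,0,0,0.8,0,0,0,0,0,0,0.8])

```text
time: 19.68
tool_pos: [0.5305, 0.08, 0.1026]
ee_rot: [3.141, -0.004, 0.067]
wrist_force: [-0.3, -0.1, -0.2]
width: 0.0335
```

Run:
```python
from h import *
w=snap('side','s14');o=w['obs'];print(o['tool_pos'],o['ee_rot'],o['width'],o['wrist_force'])
cv2.imwrite('pics/s14z.png',cv2.resize(w['pixels'][145:295,130:330,::-1],None,fx=4,fy=4,interpolation=cv2.INTER_CUBIC))
```

```text
[0.53046168 0.08000547 0.10261988] [ 3.14141723 -0.00401738  0.06727285] 0.0335491562433282 [-0.33947659 -0.06902912 -0.24012288]
```

View pics/s14z.png

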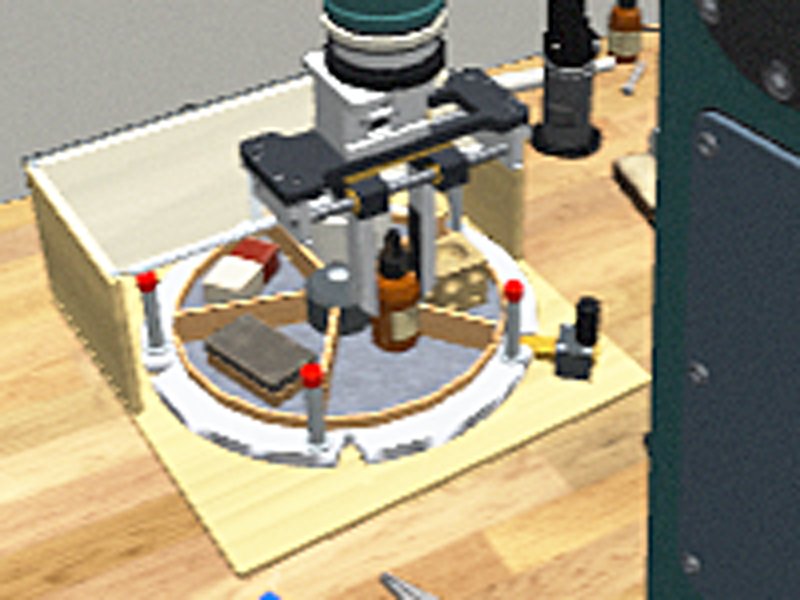

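Run:
```python
from h import *
import pickle
t=pickle.load(open('top0.pkl','rb'))
z=lambda u,v:(260+(u+.5)/2.7-.5,80+(v+.5)/2.7-.5)
C=np.array([cast(t,*z(*q),.02)[:2] for q in [(117,204),(262,217),(240,487),(90,468)]])
print(C.round(4)); c=C.mean(0)
e=(C[0]-C[3]+C[1]-C[2]);yh=e/np.linalg.norm(e);xh=np.array([yh[1],-yh[0]])
print(c,np.degrees(np.arctan2(yh[1],yh[0])),[np.linalg.norm(C[i]-C[(i+1)%4]).round(4) for i in range(4)])
L=lambda p:((p[:2]-c)@xh,(p[:2]-c)@yh)
for n,u,v,h in [('tw',181,350,.025),('tw',156,465,.025),('br',137,328,.05),('br',240,342,.05)]: print(n,np.round(L(cast(t,*z(u,v),h)),4))
for x in(-.04,.04): print(x,(c+x*xh-.075*yh).round(4))
lin
```

```text
[[ 0.6958 -0.2113]
 [ 0.6774 -0.3635]
 [ 0.3962 -0.3215]
 [ 0.4192 -0.171 ]]
[ 0.54714877 -0.26683731] -8.388871831331217 [np.float64(0.1532), np.float64(0.2843), np.float64(0.1522), np.float64(0.2795)]
tw [ 0.0038 -0.0098]
tw [-0.0107 -0.1299]
br [-0.0458  0.0028]
br [0.0585 0.0009]
-0.04 [ 0.4788 -0.2163]
0.04 [ 0.4671 -0.2955]
```

Run:
```python
from h import *
import pickle
t=pickle.load(open('top0.pkl','rb'))
cv2.imwrite('pics/tbz.png',cv2.resize(t['pixels'][195:265,285:365,::-1],None,fx=7,fy=7,interpolation=cv2.INTER_CUBIC))
```

```text
(no output)
```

View pics/tbz.png

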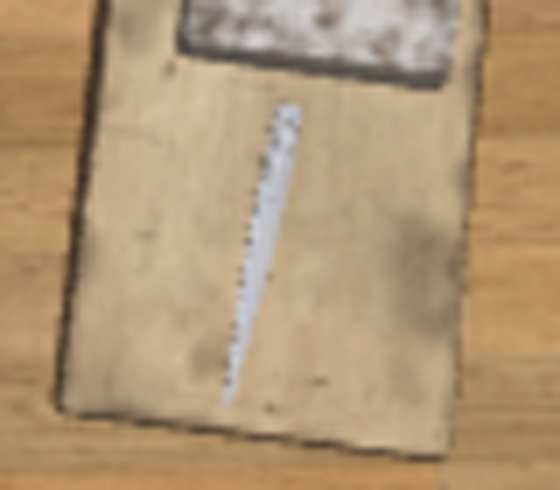

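Run:
```python
from h import *
o=robot.get_obs();p=np.array([.5305,.08,.172,3.9]);g=np.array([.4668,-.2974,.172,81.6])
L=[(.5305,.08,.137,3.9,.8),(.5305,.08,.172,3.9,.8)]
n=14
L+=[tuple(p+(g-p)*(k/n))+(.8,) for k in range(1,n+1)]
plan(L)
```

```text
0.08, 0, -3.54, 0, -0.1, -0.1, 0.8,
-0, 0, -3.5, 0, -0, 0, 0.8,
-0.64, 2.66, 0, 0, -0, -5.5, 0.8,
-0.89, 2.58, 0, 0, -0, -5.6, 0.8,
-1.14, 2.49, 0, 0, -0, -5.5, 0.8,
-1.37, 2.36, 0, 0, -0, -5.6, 0.8,
-1.6, 2.22, 0, 0, -0, -5.5, 0.8,
-1.8, 2.06, 0, 0, -0, -5.6, 0.8,
-2, 1.87, 0, 0, -0, -5.5, 0.8,
-2.16, 1.67, 0, 0, -0, -5.6, 0.8,
-2.32, 1.45, 0, 0, -0, -5.5, 0.8,
-2.44, 1.22, 0, 0, -0, -5.6, 0.8,
-2.55, 0.98, 0, 0, -0, -5.5, 0.8,
-2.64, 0.73, 0, 0, -0, -5.6, 0.8,
-2.69, 0.47, 0, 0, -0, -5.5, 0.8,
-2.73, 0.21, 0, 0, 0, -5.6, 0.8,
```

arm_command(plan=[0,0,-2.3,0,0,0,0.8,0,0,-2.5,0,0,0,0.8,0,0,-2.2,0,0,0,0.8,0,0,0,0,0,0,0.8])

```text
time: 20.23
tool_pos: [0.5302, 0.08, 0.1722]
ee_rot: [3.141, -0.004, 0.067]
wrist_force: [-0.2, 0.3, -0.5]
width: 0.0335
```

arm_command(plan=[-0.6,2.7,0,0,0,-5.5,0.8,-0.9,2.6,0,0,0,-5.6,0.8,-1.1,2.5,0,0,0,-5.5,0.8,-1.4,2.4,0,0,0,-5.6,0.8,-1.6,2.2,0,0,0,-5.5,0.8,-1.8,2.1,0,0,0,-5.6,0.8,-2,1.9,0,0,0,-5.5,0.8,-2.2,1.7,0,0,0,-5.6,0.8])

```text
time: 21.22
tool_pos: [0.4922, -0.1382, 0.1685]
ee_rot: [-3.139, 0.001, 0.845]
wrist_force: [-0.5, -0.1, 0.1]
width: 0.0335
```

arm_command(plan=[-2.3,1.5,0,0,0,-5.5,0.8,-2.4,1.2,0,0,0,-5.6,0.8,-2.5,1,0,0,0,-5.5,0.8,-2.6,0.7,0,0,0,-5.6,0.8,-2.7,0.5,0,0,0,-5.5,0.8,-2.7,0.2,0,0,0,-5.6,0.8,0,0,0,0,0,0,0.8,0,0,0,0,0,0,0.8])

```text
time: 22.22
tool_pos: [0.4664, -0.2972, 0.1692]
ee_rot: [-3.14, -0.002, 1.422]
wrist_force: [0.7, 0.7, 0.7]
width: 0.0335
```

Run:
```python
from h import *
w=snap('wrist','w15');o=w['obs'];print(o['tool_pos'],o['ee_rot'],o['width'],o['wrist_force'])
plan([(.4668,-.2974,.08,81.6,.8)])
snap('side','s15');snap('top','t15')
```

```text
[ 0.46644516 -0.29720921  0.16923505] [-3.13986763e+00 -1.65241843e-03  1.42238554e+00] 0.0335034904691128 [0.73556805 0.69475933 0.67909168]
-0.04, 0.03, 8.96, -0.1, -0.1, -0.1, 0.8,
```

View pics/w15.png

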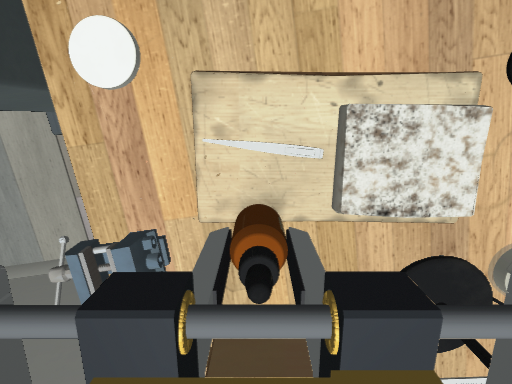

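View pics/t15.png

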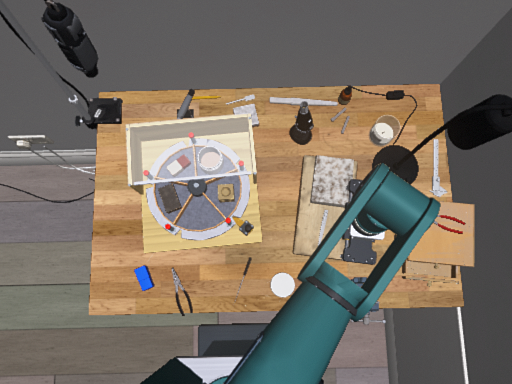

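Run:
```python
from h import *
w=cams.snapshot('wrist');w['obs']=robot.get_obs()
T=M(w['obs'])
for n,u,v,z in [('edgeL',200,222,.02),('edgeR',330,221,.02),('cornerfar',193,72,.02),('tweez',204,140,.025),('tweez',322,154,.025),('brick near bl',333,209,.02),('brick fl',340,105,.05)]:
    q=cast(w,u,v,z);print(n,q.round(4),((q-T[:3,3])@T[:3,:3]).round(4))
```

```text
edgeL [ 0.3978 -0.3241  0.02  ] [-0.0367 -0.0645  0.1504]
edgeR [ 0.5383 -0.3437  0.02  ] [-0.0356  0.0773  0.1504]
cornerfar [ 0.4208 -0.173   0.02  ] [ 0.1161 -0.0639  0.1504]
tweez [ 0.4199 -0.2379  0.025 ] [ 0.0517 -0.0553  0.1454]
tweez [ 0.5356 -0.2692  0.025 ] [0.0377 0.0638 0.1454]
brick near bl [ 0.5427 -0.3305  0.02  ] [-0.022   0.0797  0.1504]
brick fl [ 0.5512 -0.2244  0.05  ] [0.0843 0.0727 0.1204]
```

Board edge, tweezers and brick in the wrist view give bottle board coordinates of about (0.043, -0.077), clear of everything. I'm lowering.

arm_command(plan=[0,0,2.5,0,0,0,0.8,0,0,2.5,0,0,0,0.8,0,0,2.5,0,0,0,0.8,0,0,2,0,0,0,0.8,0,0,0.5,0,0,0,0.8,0,0,0,0,0,0,0.8])

```text
time: 23.18
tool_pos: [0.467, -0.2979, 0.0708]
ee_rot: [3.141, 0.0, 1.424]
wrist_force: [-0.0, 0.3, -0.6]
width: 0.0335
```

Run:
```python
from h import *
w=snap('side','s16');o=w['obs'];print(o['tool_pos'],o['ee_rot'],o['width'],o['wrist_force'])
snap('wrist','w16')
```

```text
[ 0.46698972 -0.29789824  0.07078983] [3.14139112e+00 1.44736848e-04 1.42374565e+00] 0.03353197053452726 [-0.02019275  0.28915425 -0.60491707]
```

View pics/w16.png

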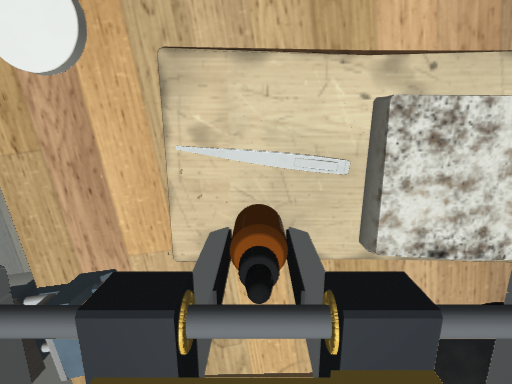

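arm_command(plan=[0,0,0.4,0,0,0,0.8,0,0,0.2,0,0,0,0.8,0,0,0,0,0,0,0.8,0,0,0.2,0,0,0,0.8,0,0,0,0,0,0,0.8])

```text
time: 23.9
tool_pos: [0.4666, -0.2981, 0.0622]
ee_rot: [-3.141, -0.0, 1.423]
wrist_force: [-0.4, -0.4, -1.2]
width: 0.0336
```

Run:
```python
from h import *
o=robot.get_obs();print(o['tool_pos'],o['ee_rot'],o['width'],o['wrist_force'])
```

```text
[ 0.46662795 -0.29808512  0.06223219] [-3.14122031e+00 -1.51269982e-04  1.42326224e+00] 0.03355705390592939 [-0.42768613 -0.39384338 -1.15055265]
```

arm_command(plan=[0,0,0.1,0,0,0,0.8,0,0,0,0,0,0,0.8])

```text
time: 24.15
tool_pos: [0.4668, -0.2982, 0.0619]
ee_rot: [3.141, 0.0, 1.423]
wrist_force: [-0.8, 0.4, 1.7]
width: 0.0333
```

arm_command(plan=[0,0,0.1,0,0,0,0.8,0,0,0,0,0,0,0.8])

```text
time: 24.4
tool_pos: [0.4668, -0.2983, 0.0619]
ee_rot: [3.141, 0.001, 1.423]
wrist_force: [-3.5, 0.4, 7.0]
width: 0.0335
```

Contact at z = 0.062, as expected. I'll ease up 1 mm and release slowly.

arm_command(plan=[0,0,-0.1,0,0,0,0.8,0,0,0,0,0,0,0.62,0,0,0,0,0,0,0.6,0,0,0,0,0,0,0.56,0,0,0,0,0,0,0.52,0,0,0,0,0,0,0.48,0,0,0,0,0,0,0.46])

```text
time: 25.28
tool_pos: [0.4668, -0.2981, 0.0615]
ee_rot: [3.142, 0.0, 1.423]
wrist_force: [-0.0, -0.6, -0.2]
width: 0.0509
```

Run:
```python
from h import *
o=robot.get_obs();print(o['tool_pos'],o['ee_rot'],o['width'],o['wrist_force'])
snap('wrist','w17')
```

```text
[ 0.4667873  -0.29812859  0.06147855] [3.14155371e+00 8.43117340e-05 1.42338620e+00] 0.05085346832218589 [-0.01098093 -0.55974962 -0.16966522]
```

View pics/w17.png

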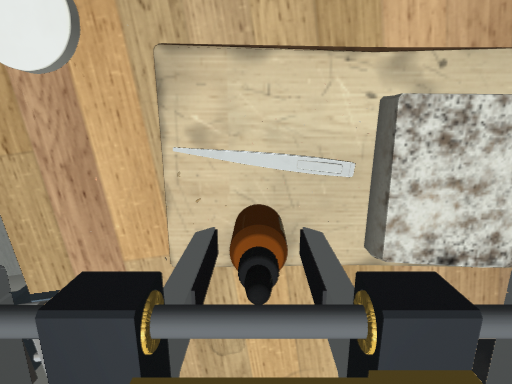

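The bottle stands free at (259,250) between the open jaws. I'm going straight up.

arm_command(plan=[0,0,-1,0,0,0,0.46,0,0,-2.5,0,0,0,0.46,0,0,-3,0,0,0,0.46,0,0,-4,0,0,0,0.46,0,0,-4,0,0,0,0.46,-4,-4,0,0,0,0,0.46,-3,-5,0,0,0,0,0.46,0,0,0,0,0,0,0.46])

```text
time: 26.32
tool_pos: [0.365, -0.3557, 0.2077]
ee_rot: [3.141, 0.002, 1.418]
wrist_force: [0.1, 0.5, 0.3]
width: 0.0509
```

Run:
```python
from h import *
o=robot.get_obs();print(o['tool_pos'],o['wrist_force'])
snap('wrist','w18');s=snap('side','s18');t=snap('top','t18')
cv2.imwrite('pics/t18z.png',cv2.resize(t['pixels'][110:260,200:400,::-1],None,fx=4,fy=4,interpolation=cv2.INTER_CUBIC))
```

```text
[ 0.36500251 -0.35565729  0.20772871] [0.09614197 0.51090753 0.32683698]
```

View pics/w18.png

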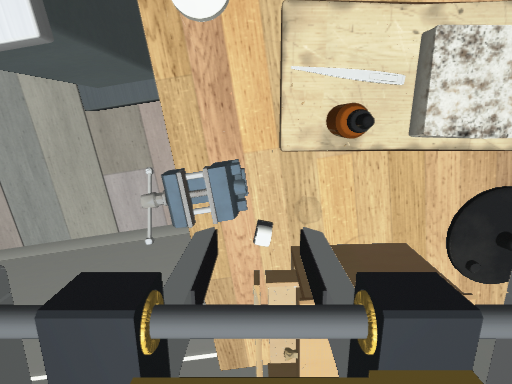

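View pics/s18.png

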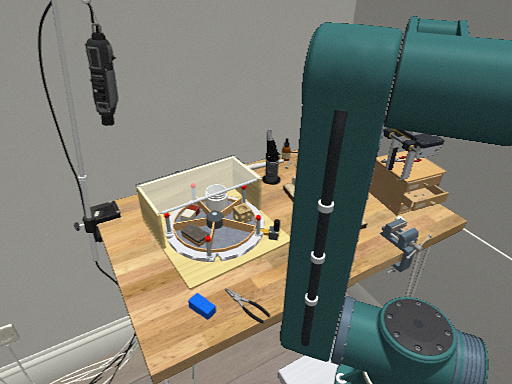

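View pics/t18z.png

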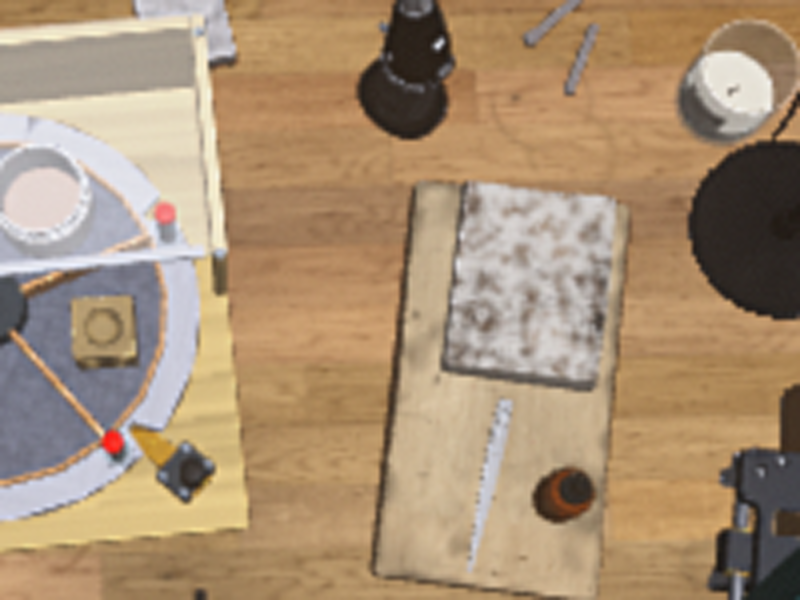

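The top crop shows the bottle upright at (565,493) on the free end, with tweezers and brick unmoved. The bolt tooth is in the notch at (150,445), and the arm touches nothing.

Run:
```python
from h import *
o=robot.get_obs();print(o['time'],np.abs(o['qvel']).max())
print(close_job())
```

```text
26.475 0.019252268189784726
the job is handed in; nothing more can be done
None
```

The job is done and handed in at 26.5 s of the 72 s allowed; no verdict was reported.

**What I did:** I turned the turntable clockwise by about 120° in two strokes, with the jaws loosely astride a post. I then pushed the index bolt home, lifted the bottle out and stood it on the free end of the board.

**Last checks:**
- **Bolt:** Just after the push the tooth tip was at radius 0.127–0.129 m and the knob at about 0.183 m, which matches fully home. The last picture still shows the tooth in the notch.
- **Bottle:** It stands upright and released at about (+0.043, −0.077) m in the board frame, clear of the tweezers and brick. That position comes from the wrist view before lowering.
- **Everything else:** The torch, brick and tweezers look unmoved, and the pictures taken after locking show the other four items in their compartments. The wrist force was about zero with the gripper away from everything.

**One disagreement:** while closing on the bottle, the measured TCP height rose about 4 mm and the wrist read 5–6 N upward. The lift and placing then ran normally, with contact at the expected height.

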